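# Raise the blue bottle on the cam lift for the shot

## Robot

A 7-joint arm with a two-finger parallel gripper is mounted at the origin on the work surface. World frame = base frame: x ahead of the robot, y to its left, z up, the work surface at z = 0. Lengths are in m, angles in degrees, forces in N, time in s.
With the tool pointing down it reaches from about 0.425 to 0.825 m from the base axis. Payload 3.6 kg.
Tool frame: the origin (TCP) lies between the finger pads; the fingertips stand 22 mm ahead of it and the grasp point (between the pads) lies 3 mm ahead of it (arm.tips_ahead is the distance from the TCP to the fingertips, in m); z points along the fingers, y is the line along which they close (so a half turn about z gives the same grasp; the last joint's range is limited). The gripper opens to 85 mm and grips with 20 to 120 N. Pads are 22 mm wide; open, the fingers measure 114 mm over their backs; the gripper's body (76 mm by 85 mm) begins 54 mm behind the grasp point. The pads swing forward as they close: fully open they stand 13 mm farther back than shut.
Start: joints at [66.033, 35.231, -0.722, 81.555, 0.464, 63.22, -2.315], TCP at [0.248, -0.601, 0.223] pointing down, gripper open.
Joint ranges: [-178.69, 178.69], [-17.37, 117.87], [-77.05, 75.6], [15.02, 138.74], [-78.02, 258.01], [0.78, 113.62], [-162.83, 162.83]. Speed limits (degrees/s): [159.86, 159.86, 180, 180, 180, 180, 180].

## Interface

Orientations are given as [roll, pitch, yaw] about the fixed x, y, z axes, in that order (R = Rz(yaw) Ry(pitch) Rx(roll)).
In Python, from rig import arm gives the robot as it stands.
- The arm moves only by the tool send_rows, never from a script. Its arguments are lists of equal length, an entry for each row: "xyz": the shift along the world's x, y, z as a fraction of full scale, a list of three; "turn": the turn, a rotation vector about the world's x, y, z as a fraction of full scale, a list of three; "gripper": the opening, from 0 (shut) to 1 (fully open). In form: {"xyz": [[tx, ty, tz], ...], "turn": [[rx, ry, rz], ...], "gripper": [gripper, ...]}. A call has 1 to 8 rows; each row is the pose to reach, as a shift and turn from the pose commanded when the call began, turning the shorter way round; what a row does not reach only later rows make up. Full scale, the value 1, is 750 mm for a shift and pi rad for a turn. A row lasts 1/10 s, in which the tool goes at most 50 mm and 8.59 degrees, less where a joint would pass 70% of its speed; a pose out of reach is approached as far as the arm can. A call with a number of a shift or a turn outside -1 to 1 is refused whole. A call with a gripper value outside its range is refused whole. The fingers move at their own pace and stop on an object; the grip force is fixed at half the most. Time passes only in rows, so rows that repeat a pose let the fingers close. It gives the time, the measured TCP pose, the force, the opening and the grip force at its end, in the units of the state.
- arm.get_obs(): the state, without advancing time (a new reading comes with each control period).
- arm.read_camera(name): name is "scene" or "top" or "wrist"; returns a dict with "color" (480x640x3 uint8, blue, green, red), "depth" (480x640 float32, m along the optical axis (not along the pixel's ray), 0 where there is no reading), "mtx" (3x3 intrinsics, pixels), "cam_to_world" (4x4, takes a point from camera to world coordinates); the wrist camera has in their place "mount" (4x4, takes a point from camera to tool coordinates, whose origin is the TCP and whose axes are the flange's). Camera axes: x right, y down, z forward; pixel columns grow to the right and rows downward; lengths in m; the calibration is good to about 2 mm. A picture is of the moment at which its call begins: read the wrist's pose just before it.
- arm.sign_off(): hands the job in; it is judged then, once.
Trained networks look in the newest picture that a camera, given by its name, has taken for a name from the list of things; names that differ only in an ending like _2 or _b are one class to them, and where a whole thing is asked for, a point or a joint stands for the part that bears it (a point fixed in the world has none). Each returns a list of dicts, best first, with "conf" (0 to 1); they miss things now and then, are a little off and sometimes report something else, mostly with a low value. They report only what shows in the picture. A call takes as long as a camera call. They do not tell look-alikes from the thing itself.
- arm.recognise(target, camera): "at" ([x, y, z] in m, in world coordinates, good to about 4 mm: the middle of the surface that is visible of it).
- arm.cut_out(target, camera): "region" (480x640 bool, what is visible of it).
The state is a dict: "time": time; "q": joint angles; "joint_velocities": joint speeds; "effort": joint torques, N m; "eef_pos": TCP position; "ee_rot": TCP orientation; "wrist_force": force on the tool from outside, world axes, zero at the start; "torque": the same for the moment, N m; "finger_gap": opening from 0.0 (shut) to 1.0 (fully open); "grip_force": force on a finger pad.
Only numpy, scipy, OpenCV 4.12 (cv2) and the standard library are available. Lean on these libraries where they do the work, as an engineer would, in place of code of your own. Each camera call takes 0.05 s, during which the arm holds its last target. There are 200 camera calls.

## Task

Take the blue bottle out of the crate of colour bottles and stand it upright in the white saucer on the cam lift, and let go of it. Then swing the lift's red-handled lever up until it stands straight up, where the cam lifts the stage highest, and finish while still holding it there with the gripper's fingers: the lever springs back down if let go. Leave the other bottles and the white dish where they are.

Things in the scene. Friction and masses are not known exactly. Their poses are not given: they have to be found in the camera images.
- blue_bottle: The bottle to raise: blue closed bottle, 100 mm tall: body 36 mm across up to 52 mm, tapering to a white cylindrical cap 22 mm across from 64 to 100 mm; about 90 g; origin at the centre of its underside, z up. Starts standing in any of the four places of the crate.
- red_bottle: Red closed bottle, 100 mm tall: body 36 mm across up to 52 mm, tapering to a white cylindrical cap 22 mm across from 64 to 100 mm; about 90 g; origin at the centre of its underside, z up. A bystander in the crate.
- green_bottle: Green closed bottle, 100 mm tall: body 36 mm across up to 52 mm, tapering to a white cylindrical cap 22 mm across from 64 to 100 mm; about 90 g; origin at the centre of its underside, z up. A bystander in the crate.
- yellow_bottle: Yellow closed bottle, 100 mm tall: body 36 mm across up to 52 mm, tapering to a white cylindrical cap 22 mm across from 64 to 100 mm; about 90 g; origin at the centre of its underside, z up. A bystander in the crate.
- dish: White ceramic bowl, 110 mm across, 40 mm high, standing loose on the table beyond the work; a bystander. Origin at the centre of its underside.
- crate: Dark wooden open crate, fixed, 180 x 180 mm, 50 mm high, walls and floor 6 mm; its four bottles stand on its floor in a square, about 80 mm from centre to centre along the crate's x and y, so the caps stand well above its walls. Origin at the centre of its underside, x and y along its sides.
- cam_lift: Fixed cam lift. Dark base plate: its x -85 to 85, y -50 to 75 mm, 12 high. Guide posts at x = -62 and 62, y = 0, 80 mm high. Shaft along its y axis, 48 mm above the table over the origin; its brass eccentric carries the stage, a level plate 150 (x) x 70 (y) x 8 mm moving straight up and down over the origin. Lever on the +y side. Origin at table height under the stage's middle, z up.
- stage: The stage plate (see the lift; origin under its middle) with a shallow white saucer fixed on its middle: 62 mm outside, 54 mm inside, rim 6 mm above its inner floor. They move together.
- saucer_floor (a point): Centre of the saucer's inner floor, where the bottle's underside goes; z up. About 88 mm above the table at the start and 106 mm with the stage at its highest.
- stage_height (a joint): Height of the stage below its highest point, m: 0 at the highest, about -0.018 at the start. It follows the cam: 0.022 * (cos(lever angle) - 1).
- lever_angle (a joint): Lever angle, rad: 0 = straight up, the cam's highest lift; negative = leaning to the lift's -x side, where it starts at its stop, -1.4; growing = swinging up. It can pass the top to +0.6, where the stage sinks again. A spring always pulls it towards negative, about 2 to 3 N at the handle, at the top as well.
- cam_lever: The lever. Red round bar on the lever's end, 14 mm thick, parallel to the lift's y, 115 mm from the shaft; it spans 61 to 123 mm along the lift's y, the flat dark lever arm only 61 to 69. Free on the side away from the stage: pinch it there from above, fingers closing along the lift's x; it turns in the grip as the lever swings. Origin on the shaft at y = 0; z to the handle.
- handle_mid (a point): Grip point in the middle of the free length of the handle bar, 100 mm from the lift's x-z plane along the lift's y. About 67 mm above the table at the start, 163 mm when the lever is straight up.
There are look-alikes about, which are no part of the job. There is more than one size of the blue_bottle; the one meant has the size given above.

How it is judged:
By the outcome, as a careful person would: the job done as asked, in the order asked, and still so for the second after the job is handed in, while the arm keeps its last pose, push and grip.
It also fails if it takes over 48 s, if anything falls off the work surface, if the arm or the gripper's body presses on something with over 40 N, if the wrist force passes 120 N, or if a joint passes its speed limit or range.

## Working session

There is one attempt and no reset: what is moved stays moved. The work goes in short steps, Python scripts to look and compute and a tool call to move; the robot and the scene stay as the last step left them, time stands still between calls to the robot, and variables do not carry over. Pictures are saved under pics/ and viewed, at most 10 in all, crops included, and the job is handed in when it is done.

Besides the shell and the picture viewer there is one more tool, called after "Emit:" as name(argument=value, ...) on one line, values as JSON. send_rows: Moves the arm, as the interface text tells. Its arguments: {"type":"object","properties":{"xyz":{"type":"array","items":{"type":"array","items":{"type":"number","minimum":-1,"maximum":1}}},"turn":{"type":"array","items":{"type":"array","items":{"type":"number","minimum":-1,"maximum":1}}},"gripper":{"type":"array","items":{"type":"number"}}},"required":["xyz","turn","gripper"]}

```bash
mkdir -p pics; ls
python3 - <<'E'
from rig import arm
import cv2,numpy as np
o=arm.get_obs();print(o['time'],o['eef_pos'],o['ee_rot'],o['finger_gap'],arm.tips_ahead)
for c in("scene","top"):
    im=arm.read_camera(c);cv2.imwrite(f"pics/{c}.png",im['color']);np.savez(f"{c}.npz",**im)
    print(c,im['mtx'].tolist(),im['cam_to_world'].round(3).tolist())
    for t in("blue_bottle","red_bottle","green_bottle","yellow_bottle","dish","crate","cam_lift","stage","saucer_floor","cam_lever","handle_mid"):
        for r in arm.recognise(t,c):
            p=np.linalg.inv(im['cam_to_world'])@np.r_[r['at'],1];u=im['mtx']@p[:3];print(t,np.round(r['at'],3),round(r['conf'],2),(u[:2]/u[2]).astype(int))
E
```

```text
pics
0.0 [ 0.24790158 -0.600005    0.22162647] [-1.79850578e+02  4.13176577e-03  2.24528521e+01] 1.0052755789015042 0.022
scene [[620.3542672772586, 0.0, 317.4172426383643], [0.0, 620.3542672772586, 236.1165122154344], [0.0, 0.0, 1.0]] [[-0.407, 0.51, -0.758, 1.423], [0.914, 0.221, -0.342, 0.406], [-0.007, -0.831, -0.556, 0.71], [0.0, 0.0, 0.0, 1.0]]
blue_bottle [0.609 0.344 0.034] 0.79 [488 317]
blue_bottle [0.652 0.233 0.061] 0.57 [416 302]
blue_bottle [ 0.624 -0.198  0.081] 0.38 [198 226]
red_bottle [0.674 0.159 0.064] 0.84 [369 297]
green_bottle [0.595 0.144 0.067] 0.95 [376 267]
yellow_bottle [0.567 0.211 0.066] 0.57 [418 268]
dish [0.739 0.017 0.021] 0.71 [273 319]
dish [ 0.626 -0.197  0.085] 0.21 [198 225]
crate [0.626 0.18  0.018] 0.79 [389 305]
cam_lift [ 0.626 -0.177  0.04 ] 0.9 [210 247]
cam_lift [ 0.624 -0.2    0.085] 0.48 [197 224]
stage [ 0.626 -0.198  0.083] 0.83 [197 226]
saucer_floor [ 0.624 -0.197  0.08 ] 0.85 [199 226]
saucer_floor [0.653 0.236 0.063] 0.27 [418 302]
cam_lever [ 0.585 -0.124  0.059] 0.61 [244 234]
handle_mid [ 0.584 -0.127  0.058] 0.61 [243 234]
han
[... 220 characters left out ...]
[0.012, -0.094, -0.996, 0.827], [0.0, 0.0, 0.0, 1.0]]
blue_bottle [0.639 0.222 0.069] 0.6 [215 245]
blue_bottle [0.607 0.335 0.041] 0.52 [152 263]
red_bottle [0.66  0.146 0.065] 0.58 [261 233]
green_bottle [0.577 0.132 0.068] 0.66 [268 283]
green_bottle [0.614 0.185 0.007] 0.33 [242 261]
yellow_bottle [0.567 0.205 0.062] 0.89 [225 288]
dish [0.762 0.025 0.016] 0.55 [331 181]
dish [ 0.555 -0.12   0.069] 0.15 [418 298]
crate [0.614 0.183 0.01 ] 0.68 [243 261]
cam_lift [ 0.61  -0.177  0.083] 0.91 [454 266]
stage [ 0.608 -0.199  0.085] 0.66 [468 267]
saucer_floor [ 0.613 -0.198  0.085] 0.67 [467 264]
cam_lever [ 0.562 -0.123  0.069] 0.58 [420 294]
handle_mid [ 0.556 -0.12   0.065] 0.83 [417 297]
```

View pics/scene.png

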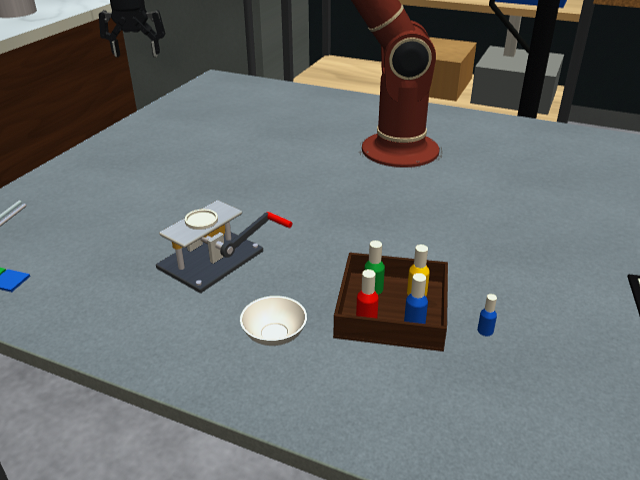

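View pics/top.png

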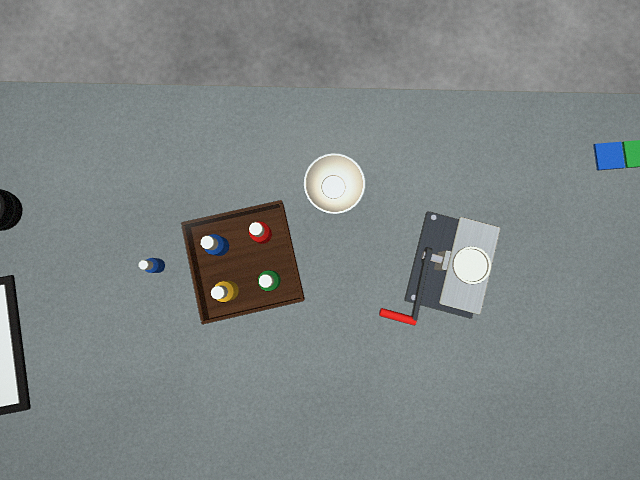

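The blue bottles are the crate one (scene 416,302; top 213,244) and a smaller stray outside it (scene 488,317; top 152,265). The blue tile at top 610,156 is not a bottle. I choose the crate one: it stands in the crate and has the full size. Next I'll measure it and check one close crop.

```bash
cat > h.py <<'E'
import numpy as np,cv2
def cloud(im):
    d=im['depth'];v,u=np.mgrid[:480,:640];K=im['mtx']
    P=np.stack([(u-K[0,2])/K[0,0]*d,(v-K[1,2])/K[1,1]*d,d,np.ones_like(d)],-1)
    return (P@im['cam_to_world'].T)[...,:3]
def axis(p):
    c=p.mean(0);w,V=np.linalg.eigh(np.cov((p-c).T));return c,V[:,::-1],w[::-1]
E
python3 - <<'E'
from h import *
for c in("top","scene"):
    im=np.load(c+".npz");im={k:im[k] for k in im};W=cloud(im);hsv=cv2.cvtColor(im['color'],cv2.COLOR_BGR2HSV)
    ok=(im['depth']>0);x,y,z=W[...,0],W[...,1],W[...,2]
    white=(hsv[...,1]<70)&(hsv[...,2]>150)
    print(c,'table z',np.median(z[(x>.4)&(x<.5)&(abs(y)<.05)&ok]))
    m=(ok&white&(z>.094)&(z<.115)&(y>.05)&(x>.4)&(x<.8)).astype(np.uint8)
    n,l,s,_=cv2.connectedComponentsWithStats(m)
    for i in range(1,n):
        if s[i,4]>15:
            p=W[l==i];print(' cap',s[i,:5],((p.max(0)+p.min(0))/2).round(4),np.ptp(p,axis=0).round(3), p[:,2].max().round(3))
    m=ok&(hsv[...,1]>150)&((hsv[...,0]<8)|(hsv[...,0]>172))&(z>.03)&(y<0)&(x>.4)&(x<.75)
    p=W[m];C,V,w=axis(p);e=(p-C)@V[:,0];print(' handle',m.sum(),C.round(4),V[:,0].round(3),np.ptp(e).round(4),((e.max()+e.min())/2*V[:,0]+C).round(4),p[:,2].max().round(4),'yaw',np.degrees(np.arctan2(V[1,0],V[0,0]))-90)
    m=ok&(z>.065)&(z<.105)&(abs(x-.61)<.12)&(abs(y+.2)<.1)&(hsv[...,1]<60)&(hsv[...,2]>120)
    mm=m.astype(np.uint8);n,l,s,_=cv2.connectedComponentsWithStats(mm);i=1+s[1:,4].argmax();q=W[l==i]
    (cc,sz,a)=cv2.minAreaRect(q[:,:2].astype(np.float32)*1000);print(' stage rect mm',np.round(cc,1),np.round(sz,1),round(a,1),'z',np.percentile(q[:,2],[5,50,95]).round(4))
    s_=q[q[:,2]>.0895];print(' rim',len(s_)); 
    if len(s_)>10:
        r=cv2.minEnclosingCircle(s_[:,:2].astype(np.float32)*1000);print(r,((s_.max(0)+s_.min(0))/2).round(4),s_[:,2].max())
im=cv2.imread('pics/scene.png')
cv2.imwrite('pics/crop.png',cv2.resize(im[225:355,330:520],None,fx=4,fy=4,interpolation=cv2.INTER_CUBIC))
E
```

```text
top table z -0.0012179681226338612
 cap [249 222  13  13 134] [0.6658 0.152  0.1051] [0.02  0.02  0.006] 0.108
 cap [201 236  13  13 134] [0.642  0.2283 0.1047] [0.02  0.02  0.006] 0.107
 cap [259 274  13  14 143] [0.582  0.1337 0.1049] [0.021 0.019 0.006] 0.108
 cap [211 286  13  13 138] [0.5627 0.2093 0.1044] [0.019 0.02  0.006] 0.108
 handle 283 [ 0.5259 -0.0836  0.0714] [-0.266 -0.964  0.007] 0.0616 [ 0.5255 -0.0849  0.0714] 0.0763 yaw -195.4265800181546
 stage rect mm [ 612.6 -201.7] [ 71.4 149.9] 75.5 z [0.0822 0.0849 0.0917]
 rim 288
((612.5908203125, -201.40994262695312), 31.207767486572266) [ 0.6129 -0.2012  0.0927] 0.09578315782595492
scene table z -0.00048177294258139325
 cap [370 241  12  13  85] [0.5818 0.1362 0.1011] [0.021 0.02  0.014] 0.108
 cap [416 245  12  13  82] [0.5621 0.2117 0.1009] [0.021 0.019 0.014] 0.108
 cap [362 270  14  13 101] [0.6658 0.1538 0.1008] [0.021 0.021 0.013] 0.107
 cap [413 274  13  13 101] [0.6412 0.2309 0.1014] [0.022 0.021 0.015] 0.109
 handle 164 [ 0.5284 -0.0794  0.0708] [-0.245 -0.969  0.024] 0.0606 [ 0.5279 -0.0813  0.0708] 0.0758 yaw -194.1969659545848
 stage rect mm [ 612.2 -200.3] [ 73.4 151.6] 75.9 z [0.083  0.0858 0.0925]
 rim 191
((611.67333984375, -199.3450469970703), 32.886539459228516) [ 0.6117 -0.2005  0.0929] 0.0963417877862337
```

View pics/crop.png

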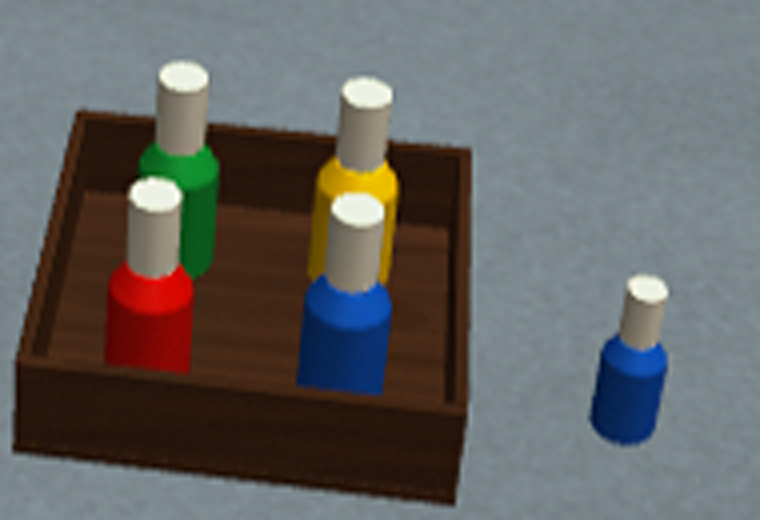

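The crop shows the full-size blue bottle standing in the crate (crop 357,210 = scene 419,277) and the smaller look-alike outside it (crop 647,290). Measured positions: bottle cap at (0.6416, 0.2296), top at z 0.106; saucer centre at (0.6125, -0.201); lift yaw about -15°. I'll use a tool yaw of about 74.6° for everything, which closes the fingers along the lift's x.

Emit:
send_rows(xyz=[[0.21, 0.46, 0], [0.21, 0.46, 0], [0.21, 0.46, 0], [0.21, 0.46, 0], [0.21, 0.46, 0], [0.21, 0.46, 0], [0.21, 0.46, 0], [0.21, 0.46, 0]], turn=[[0, 0, 0.29], [0, 0, 0.29], [0, 0, 0.29], [0, 0, 0.29], [0, 0, 0.29], [0, 0, 0.29], [0, 0, 0.29], [0, 0, 0.29]], gripper=[0.6, 0.6, 0.6, 0.6, 0.6, 0.6, 0.6, 0.6])

```text
time: 2.0
eef_pos: [0.4075, -0.2514, 0.2234]
ee_rot: [179.9, -0.1, 75.0]
wrist_force: [0.1, -0.8, -0.2]
finger_gap: 0.6
grip_force: 0.0
```

Emit:
send_rows(xyz=[[0.313, 0.643, 0], [0.313, 0.643, 0], [0.313, 0.643, 0], [0.313, 0.643, 0], [0.313, 0.643, 0], [0.313, 0.643, 0], [0.313, 0.643, 0], [0.313, 0.643, 0]], turn=[[0, 0, 0], [0, 0, 0], [0, 0, 0], [0, 0, 0], [0, 0, 0], [0, 0, 0], [0, 0, 0], [0, 0, 0]], gripper=[0.6, 0.6, 0.6, 0.6, 0.6, 0.6, 0.6, 0.6])

```text
time: 2.8
eef_pos: [0.5816, 0.1056, 0.223]
ee_rot: [180.0, 0.0, 74.6]
wrist_force: [0.3, -0.0, -0.4]
finger_gap: 0.601
grip_force: 0.0
```

Emit:
send_rows(xyz=[[0.08, 0.165, 0], [0.08, 0.165, 0], [0.08, 0.165, 0], [0.08, 0.165, 0], [0.08, 0.165, 0], [0.08, 0.165, 0]], turn=[[0, 0, 0], [0, 0, 0], [0, 0, 0], [0, 0, 0], [0, 0, 0], [0, 0, 0]], gripper=[0.6, 0.6, 0.6, 0.6, 0.6, 0.6])

```text
time: 3.4
eef_pos: [0.6409, 0.2255, 0.2227]
ee_rot: [180.0, 0.1, 74.5]
wrist_force: [-0.2, 0.3, -0.4]
finger_gap: 0.601
grip_force: 0.0
```

Run:
```python
from rig import arm
import cv2
from h import *
from scipy.spatial.transform import Rotation as R
o=arm.get_obs();im=arm.read_camera('wrist')
T=np.eye(4);T[:3,:3]=R.from_euler('xyz',o['ee_rot'],degrees=True).as_matrix();T[:3,3]=o['eef_pos']
print(o['time'],o['eef_pos'],o['ee_rot'],o['wrist_force'],im['mount'].round(3).tolist())
im['cam_to_world']=T@im['mount'];W=cloud(im);hsv=cv2.cvtColor(im['color'],cv2.COLOR_BGR2HSV);z=W[...,2]
m=((im['depth']>0)&(hsv[...,1]<70)&(hsv[...,2]>140)&(z>.1)&(z<.112)).astype(np.uint8)
n,l,s,_=cv2.connectedComponentsWithStats(m)
for i in range(1,n):
    if s[i,4]>100:
        p=W[l==i];print(s[i],((p.max(0)+p.min(0))/2).round(4),np.ptp(p,axis=0).round(4))
cv2.imwrite('pics/w1.png',im['color'])
```

```text
3.4 [0.64093082 0.22549014 0.22267558] [1.79978506e+02 1.17786447e-01 7.45249995e+01] [-0.23056426  0.25829296 -0.35354378] [[-0.0, -0.947, -0.321, 0.084], [1.0, -0.0, -0.001, 0.0], [0.001, -0.321, 0.947, -0.151], [0.0, 0.0, 0.0, 1.0]]
[303 203  32  33 813] [0.6417 0.2316 0.1041] [0.0208 0.0214 0.0076]
[200 259  30  32 727] [0.5619 0.2121 0.1042] [0.0209 0.0215 0.0084]
[364 295  29  31 651] [0.6648 0.1549 0.1041] [0.0205 0.0221 0.0079]
[261 343  28  30 626] [0.5816 0.1368 0.104 ] [0.0205 0.0215 0.0078]
```

Emit:
send_rows(xyz=[[0.001, 0.007, 0], [0.001, 0.007, -0.05], [0.001, 0.007, -0.1], [0.001, 0.007, -0.14], [0.001, 0.007, -0.16], [0.001, 0.007, -0.173], [0.001, 0.007, -0.173]], turn=[[0, 0, 0], [0, 0, 0], [0, 0, 0], [0, 0, 0], [0, 0, 0], [0, 0, 0], [0, 0, 0]], gripper=[0.6, 0.6, 0.6, 0.6, 0.6, 0.6, 0.6])

```text
time: 4.15
eef_pos: [0.6414, 0.2327, 0.0926]
ee_rot: [-180.0, 0.0, 74.6]
wrist_force: [-0.1, 0.6, -0.1]
finger_gap: 0.599
grip_force: 0.0
```

Emit:
send_rows(xyz=[[0, 0, 0], [0, 0, 0], [0, 0, 0], [0, 0, 0], [0, 0, 0], [0, 0, 0], [0, 0, 0]], turn=[[0, 0, 0], [0, 0, 0], [0, 0, 0], [0, 0, 0], [0, 0, 0], [0, 0, 0], [0, 0, 0]], gripper=[0.1, 0.1, 0.1, 0.1, 0.1, 0.1, 0.1])

```text
time: 4.85
eef_pos: [0.6428, 0.2336, 0.0953]
ee_rot: [179.8, -0.1, 74.6]
wrist_force: [-0.2, -0.4, 6.1]
finger_gap: 0.197
grip_force: 58.6
```

Emit:
send_rows(xyz=[[0, 0, 0.02], [0, 0, 0.05], [0, 0, 0.09], [0, 0, 0.13], [0, 0, 0.17], [0, 0, 0.19], [0, 0, 0.19]], turn=[[0, 0, 0], [0, 0, 0], [0, 0, 0], [0, 0, 0], [0, 0, 0], [0, 0, 0], [0, 0, 0]], gripper=[0.1, 0.1, 0.1, 0.1, 0.1, 0.1, 0.1])

```text
time: 5.55
eef_pos: [0.6427, 0.2337, 0.2393]
ee_rot: [179.7, -0.2, 74.6]
wrist_force: [-0.5, -0.3, -0.9]
finger_gap: 0.192
grip_force: 58.7
```

Run:
```python
from rig import arm
import cv2
from h import *
o=arm.get_obs();print(o['finger_gap'],o['grip_force'],o['wrist_force'])
im=arm.read_camera('scene');print(o['eef_pos'])
cv2.imwrite('pics/s2.png',cv2.resize(im['color'][130:350,300:500],None,fx=2.7,fy=2.7))
W=cloud(im);hsv=cv2.cvtColor(im['color'],cv2.COLOR_BGR2HSV)
m=(hsv[...,1]>150)&(abs(hsv[...,0].astype(int)-110)<15)&(W[...,2]>.1)&(abs(W[...,0]-.64)<.08)&(abs(W[...,1]-.23)<.08)
p=W[m];print(len(p),p.min(0).round(4),p.max(0).round(4),p.mean(0).round(4))
```

```text
0.191930817706021 58.72116029262543 [-0.5419487  -0.33792758 -0.91867705]
[0.64274997 0.23374503 0.23930707]
857 [0.6342 0.2038 0.1512] [0.7013 0.2492 0.4466] [0.6543 0.2335 0.187 ]
```

View pics/s2.png

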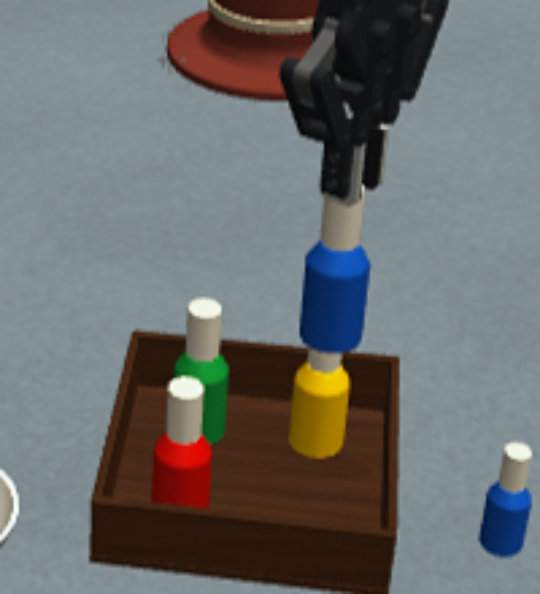

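The blue bottle hangs upright in the grip above the crate (body at crop 335,300, cap at 342,220), and the other three stand untouched. Much of the cap shows below the fingertips, so I'll check how deep the grip is.

Run:
```python
from rig import arm
import cv2
from h import *
im=arm.read_camera('scene');W=cloud(im)
K=im['mtx'];Ci=np.linalg.inv(im['cam_to_world'])
for n,p in dict(tcp=[.6427,.2337,.2393],tip=[.6427,.2337,.2173],bot=[.642,.232,.150],top=[.642,.232,.25]).items():
    q=K@(Ci@np.r_[p,1])[:3];q=q[:2]/q[2];print(n,q.round(),'crop',((q-[300,130])*2.7).round())
for v in range(182,262,3):
    u=425; print(v,W[v,u].round(4),im['color'][v,u],end=' | ')
cv2.imwrite('pics/s3.png',cv2.resize(im['color'][120:270,370:490],None,fx=4,fy=4,interpolation=cv2.INTER_CUBIC))
```

```text
tcp [429. 206.] crop [348. 204.]
tip [427. 218.] crop [344. 239.]
bot [422. 255.] crop [331. 337.]
top [428. 199.] crop [347. 186.]
182 [0.6836 0.2341 0.2997] [23 23 21] | 185 [0.6829 0.2344 0.2947] [21 20 19] | 188 [0.6622 0.23   0.2783] [19 18 18] | 191 [0.6653 0.2312 0.2753] [18 17 16] | 194 [0.6643 0.2314 0.27  ] [18 17 16] | 197 [0.6624 0.2314 0.2641] [17 16 15] | 200 [0.6648 0.2324 0.2606] [17 16 15] | 203 [0.6635 0.2325 0.255 ] [10  9  8] | 206 [0.6575 0.2316 0.2465] [ 90  99 103] | 209 [0.6518 0.2308 0.238 ] [106 122 130] | 212 [0.649  0.2306 0.2313] [108 124 131] | 215 [0.653  0.232  0.2287] [109 126 134] | 218 [0.6502 0.2318 0.2218] [112 128 136] | 221 [0.6498 0.2322 0.2164] [114 132 139] | 224 [0.6496 0.2326 0.2111] [169  94  45] | 227 [0.6473 0.2326 0.2044] [182  85  20] | 230 [0.652  0.2341 0.2023] [182  85  20] | 233 [0.6579 0.2359 0.201 ] [150  66  13] | 236 [0.6575 0.2363 0.1955] [102  45  11] | 239 [0.6554 0.2363 0.1888] [104  45   9] | 242 [0.6564 0.237  0.1842] [106  46   9] | 245 [0.6563 0.2375 0.1787] [108  47  10] | 248 [0.6552 0.2378 0.1727] [110  48  11] | 251 [0.654  0.238  0.1664] [111  48  10] | 254 [0.6556 0.2388 0.1621] [112  49  10] | 257 [0.656  0.2394 0.1569] [113  51  11] | 260 [0.6583 0.2404 0.1531] [113  46   4] |
```

View pics/s3.png

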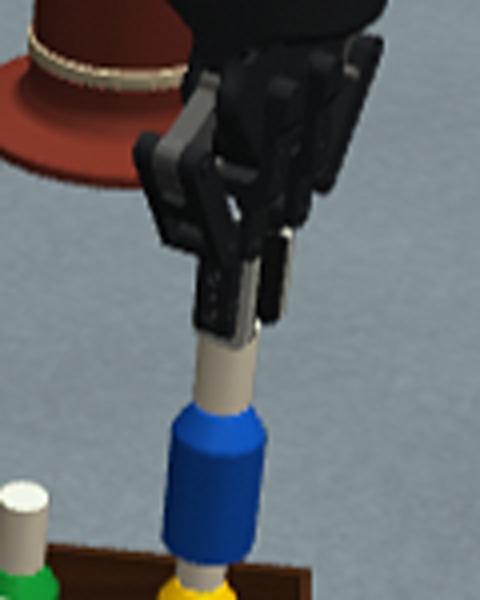

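Run:
```python
from rig import arm
import cv2
from h import *
im=arm.read_camera('scene');o=arm.get_obs()
s=np.load('scene.npz');s={k:s[k] for k in s}
for im,t in((s,[.2479,-.6,.2216]),(im,o['eef_pos'])):
    W=cloud(im);t=np.array(t);d=np.linalg.norm(W-t,axis=-1)
    m=(im['depth']>0)&(d<.09)&(im['color'].max(-1)<70)
    p=W[m]-t;print(t,len(p),np.percentile(p[:,2],[0,1,3,10,20]).round(4))
    for a in p[np.argsort(p[:,2])[:6]]:print('  ',a.round(4))
```

```text
[ 0.2479 -0.6     0.2216] 360 [0.0193 0.0212 0.0243 0.0315 0.0394]
   [-0.0183  0.0424  0.0193]
   [ 0.0205 -0.0429  0.0202]
   [-0.0125  0.0411  0.0209]
   [ 0.0215 -0.039   0.021 ]
   [ 0.0151 -0.0411  0.0213]
   [ 0.0286 -0.0386  0.0231]
[0.6406554  0.23240722 0.23422293] 1058 [-0.0883 -0.0625  0.0132  0.0222  0.0322]
   [ 0.0127 -0.0118 -0.0883]
   [ 0.0127 -0.0135 -0.0868]
   [ 0.0115  0.0099 -0.0866]
   [ 0.0085 -0.0172 -0.0774]
   [ 0.0088 -0.0173 -0.0753]
   [ 0.0073 -0.0178 -0.0745]
```

Emit:
send_rows(xyz=[[-0.002, -0.03, 0], [-0.005, -0.075, 0], [-0.008, -0.125, 0], [-0.012, -0.175, 0], [-0.015, -0.225, 0], [-0.018, -0.275, 0], [-0.022, -0.325, 0], [-0.025, -0.375, 0]], turn=[[0, 0, 0], [0, 0, 0], [0, 0, 0], [0, 0, 0], [0, 0, 0], [0, 0, 0], [0, 0, 0], [0, 0, 0]], gripper=[0.1, 0.1, 0.1, 0.1, 0.1, 0.1, 0.1, 0.1])

```text
time: 6.5
eef_pos: [0.6214, -0.05, 0.2337]
ee_rot: [-179.8, 0.1, 74.7]
wrist_force: [0.2, 0.1, -0.5]
finger_gap: 0.194
grip_force: 58.8
```

Emit:
send_rows(xyz=[[-0.003, -0.05, 0], [-0.006, -0.1, 0], [-0.01, -0.145, 0], [-0.012, -0.18, 0], [-0.013, -0.202, 0], [-0.013, -0.202, 0], [-0.013, -0.202, 0], [-0.013, -0.202, 0]], turn=[[0, 0, 0], [0, 0, 0], [0, 0, 0], [0, 0, 0], [0, 0, 0], [0, 0, 0], [0, 0, 0], [0, 0, 0]], gripper=[0.1, 0.1, 0.1, 0.1, 0.1, 0.1, 0.1, 0.1])

```text
time: 7.3
eef_pos: [0.6135, -0.1966, 0.2354]
ee_rot: [-180.0, -0.1, 74.9]
wrist_force: [0.1, 0.3, -1.1]
finger_gap: 0.195
grip_force: 58.8
```

Run:
```python
from rig import arm
import cv2
from h import *
im=arm.read_camera('scene');o=arm.get_obs();print(o['time'],o['eef_pos'],o['ee_rot'],o['grip_force'],o['finger_gap'],o['wrist_force'])
W=cloud(im);hsv=cv2.cvtColor(im['color'],cv2.COLOR_BGR2HSV);t=o['eef_pos']
m=(im['depth']>0)&(hsv[...,1]>150)&(abs(hsv[...,0].astype(int)-110)<15)&(np.hypot(W[...,0]-t[0],W[...,1]-t[1])<.06)&(W[...,2]>.08)
p=W[m];print(len(p),np.percentile(p[:,2],[0,1,50,99,100]).round(4))
from scipy.optimize import least_squares
z1=np.percentile(p[:,2],99.5)
b=p[p[:,2]<z1-.014]   # cylinder body
f=lambda a:np.hypot(b[:,0]-a[0]-a[2]*(b[:,2]-.17),b[:,1]-a[1]-a[3]*(b[:,2]-.17))-.018
r=least_squares(f,[t[0],t[1],0,0],loss='soft_l1',f_scale=.001).x;print('axis at z=.17',r[:2].round(4),'tilt deg',np.degrees(r[2:]).round(2))
cv2.imwrite('pics/s4.png',cv2.resize(im['color'][120:300,120:320],None,fx=3,fy=3,interpolation=cv2.INTER_CUBIC))
```

```text
7.35 [ 0.61352524 -0.19683033  0.23559395] [-1.79978713e+02 -1.04344915e-01  7.48766486e+01] 58.77457022666931 0.1951294261438573 [-0.29122311 -0.00573189 -1.08378496]
630 [0.1458 0.1486 0.1818 0.2095 0.4415]
axis at z=.17 [ 0.6113 -0.1996] tilt deg [-0.01  0.01]
```

View pics/s4.png

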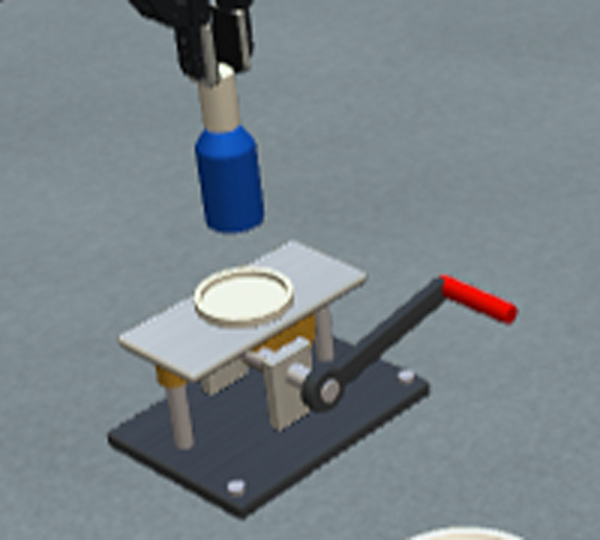

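The bottle hangs upright over the saucer (bottle at crop 232,190, saucer at 243,297), with its axis within 1–2 mm of the saucer's centre. I'll lower it now.

Emit:
send_rows(xyz=[[0.001, -0.001, -0.02], [0.001, -0.001, -0.04], [0.001, -0.001, -0.055], [0.001, -0.001, -0.065], [0.001, -0.001, -0.07], [0.001, -0.001, -0.072], [0.001, -0.001, -0.072], [0.001, -0.001, -0.072]], turn=[[0, 0, 0], [0, 0, 0], [0, 0, 0], [0, 0, 0], [0, 0, 0], [0, 0, 0], [0, 0, 0], [0, 0, 0]], gripper=[0.1, 0.1, 0.1, 0.1, 0.1, 0.1, 0.1, 0.1])

```text
time: 8.15
eef_pos: [0.6142, -0.2006, 0.1822]
ee_rot: [179.9, -0.0, 74.6]
wrist_force: [0.5, 0.3, -1.0]
finger_gap: 0.193
grip_force: 58.8
```

Emit:
send_rows(xyz=[[0, 0, -0.002], [0, 0, -0.004], [0, 0, -0.004]], turn=[[0, 0, 0], [0, 0, 0], [0, 0, 0]], gripper=[0.1, 0.1, 0.1])

```text
time: 8.45
eef_pos: [0.6136, -0.2006, 0.1784]
ee_rot: [-180.0, 0.0, 74.6]
wrist_force: [0.5, -0.0, -0.8]
finger_gap: 0.195
grip_force: 58.8
```

Emit:
send_rows(xyz=[[0, 0, -0.002], [0, 0, -0.002], [0, 0, -0.002]], turn=[[0, 0, 0], [0, 0, 0], [0, 0, 0]], gripper=[0.1, 0.1, 0.1])

```text
time: 8.75
eef_pos: [0.6138, -0.2006, 0.177]
ee_rot: [-180.0, -0.0, 74.7]
wrist_force: [0.1, -0.9, -1.3]
finger_gap: 0.195
grip_force: 58.9
```

Emit:
send_rows(xyz=[[0, 0, -0.002], [0, 0, -0.002], [0, 0, -0.002]], turn=[[0, 0, 0], [0, 0, 0], [0, 0, 0]], gripper=[0.1, 0.1, 0.1])

```text
time: 9.05
eef_pos: [0.6142, -0.2006, 0.1768]
ee_rot: [179.9, 0.0, 74.6]
wrist_force: [-1.0, 0.4, 6.7]
finger_gap: 0.197
grip_force: 60.1
```

Contact at about 7 N, so I'll release.

Emit:
send_rows(xyz=[[0, 0, 0], [0, 0, 0], [0, 0, 0], [0, 0, 0], [0, 0, 0], [0, 0, 0], [0, 0, 0]], turn=[[0, 0, 0], [0, 0, 0], [0, 0, 0], [0, 0, 0], [0, 0, 0], [0, 0, 0], [0, 0, 0]], gripper=[0.25, 0.3, 0.35, 0.5, 0.6, 0.6, 0.6])

```text
time: 9.75
eef_pos: [0.6138, -0.2006, 0.1755]
ee_rot: [-180.0, -0.0, 74.7]
wrist_force: [0.4, 0.2, -0.4]
finger_gap: 0.599
grip_force: 0.0
```

Emit:
send_rows(xyz=[[0, 0, 0.01], [0, 0, 0.04], [0, 0, 0.08], [0, 0, 0.12], [0, 0, 0.12], [0, 0, 0.12]], turn=[[0, 0, 0], [0, 0, 0], [0, 0, 0], [0, 0, 0], [0, 0, 0], [0, 0, 0]], gripper=[0.6, 0.6, 0.6, 0.6, 0.6, 0.6])

```text
time: 10.35
eef_pos: [0.6141, -0.2005, 0.2668]
ee_rot: [179.9, 0.0, 74.7]
wrist_force: [0.1, -0.4, -0.8]
finger_gap: 0.601
grip_force: 0.0
```

Run:
```python
from rig import arm
import cv2
from h import *
im=arm.read_camera('scene');o=arm.get_obs();print(o['time'],o['eef_pos'],o['ee_rot'])
W=cloud(im);t=o['eef_pos']
m=(im['depth']>0)&(np.linalg.norm(W-t,axis=-1)<.08)&(im['color'].max(-1)<70)
p=W[m]-t;print(len(p),np.percentile(p[:,2],[0,1,3,10]).round(4));
for a in p[np.argsort(p[:,2])[:3]]:print('  ',a.round(4))
cv2.imwrite('pics/s5.png',cv2.resize(im['color'][80:300,120:320],None,fx=2.7,fy=2.7,interpolation=cv2.INTER_CUBIC))
```

```text
10.4 [ 0.61340748 -0.20050754  0.26542998] [-1.79964760e+02  9.15008068e-03  7.46547154e+01]
714 [0.0128 0.0159 0.0185 0.0245]
   [-0.0272  0.0066  0.0128]
   [-0.0264  0.0011  0.014 ]
   [-0.0261  0.0035  0.0146]
```

View pics/s5.png

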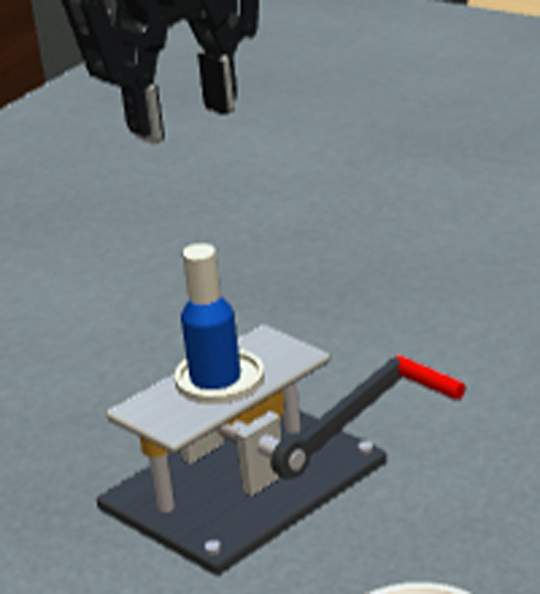

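The blue bottle stands upright in the saucer (crop 210,345), and the lever is still down with its handle at crop 430,375. The visible fingertips sit about 13 mm above the reported TCP, about 30 mm short of the stated offset. I'll go lower for the handle.

Emit:
send_rows(xyz=[[-0.04, 0.055, 0], [-0.075, 0.11, 0], [-0.105, 0.155, 0], [-0.113, 0.167, 0], [-0.113, 0.167, -0.03], [-0.113, 0.167, -0.08], [-0.113, 0.167, -0.14], [-0.113, 0.167, -0.18]], turn=[[0, 0, 0], [0, 0, 0], [0, 0, 0], [0, 0, 0], [0, 0, 0], [0, 0, 0], [0, 0, 0], [0, 0, 0]], gripper=[0.6, 0.6, 0.6, 0.6, 0.6, 0.6, 0.6, 0.6])

```text
time: 11.2
eef_pos: [0.527, -0.0761, 0.1271]
ee_rot: [-179.7, 0.1, 74.6]
wrist_force: [-0.1, 0.1, 0.4]
finger_gap: 0.603
grip_force: 0.0
```

Emit:
send_rows(xyz=[[0, 0, 0], [0, 0, 0]], turn=[[0, 0, 0], [0, 0, 0]], gripper=[0.6, 0.6])

```text
time: 11.4
eef_pos: [0.5291, -0.0756, 0.1303]
ee_rot: [-179.9, 0.0, 74.6]
wrist_force: [0.4, 0.3, 0.7]
finger_gap: 0.602
grip_force: 0.0
```

Run:
```python
from rig import arm
import cv2
from h import *
im=arm.read_camera('scene');o=arm.get_obs();print(o['time'],o['eef_pos'],o['ee_rot'])
cv2.imwrite('pics/s6.png',cv2.resize(im['color'][130:290,150:330],None,fx=3.3,fy=3.3,interpolation=cv2.INTER_CUBIC))
```

```text
11.45 [ 0.53011098 -0.07553398  0.13147542] [ 1.79899194e+02 -2.44437465e-02  7.46326965e+01]
```

View pics/s6.png

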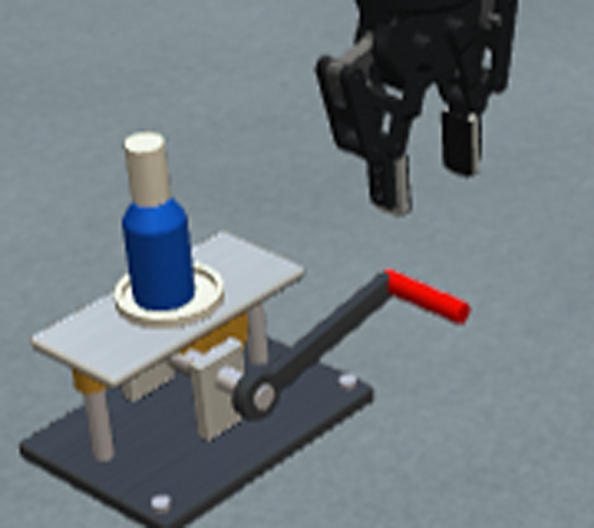

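The open fingers straddle the bar's free end from above (pads at crop 400,190 and 470,150; bar at 430,295), in line with the handle. I'll go down and pinch.

Emit:
send_rows(xyz=[[0, 0, -0.03], [0, 0, -0.06], [0, 0, -0.09], [0, 0, -0.11], [0, 0, -0.119], [0, 0, -0.119]], turn=[[0, 0, 0], [0, 0, 0], [0, 0, 0], [0, 0, 0], [0, 0, 0], [0, 0, 0]], gripper=[0.6, 0.6, 0.6, 0.6, 0.6, 0.6])

```text
time: 12.05
eef_pos: [0.5299, -0.0754, 0.042]
ee_rot: [179.9, -0.0, 74.6]
wrist_force: [-0.3, 0.7, 0.1]
finger_gap: 0.595
grip_force: 0.0
```

Emit:
send_rows(xyz=[[0, 0, 0], [0, 0, 0], [0, 0, 0], [0, 0, 0], [0, 0, 0], [0, 0, 0], [0, 0, 0]], turn=[[0, 0, 0], [0, 0, 0], [0, 0, 0], [0, 0, 0], [0, 0, 0], [0, 0, 0], [0, 0, 0]], gripper=[0, 0, 0, 0, 0, 0, 0])

```text
time: 12.75
eef_pos: [0.5268, -0.0746, 0.0417]
ee_rot: [-179.8, 0.0, 74.7]
wrist_force: [-4.4, 2.5, 5.4]
finger_gap: 0.142
grip_force: 58.5
```

Run:
```python
from rig import arm
import cv2
from h import *
im=arm.read_camera('scene');o=arm.get_obs();print(o['time'],o['eef_pos'],o['ee_rot'],o['finger_gap'],o['grip_force'],o['wrist_force'])
cv2.imwrite('pics/s7.png',cv2.resize(im['color'][160:290,170:310],None,fx=4,fy=4,interpolation=cv2.INTER_CUBIC))
```

```text
12.8 [ 0.52684977 -0.07453938  0.04168343] [-1.79763493e+02  4.87509881e-02  7.47312014e+01] 0.1406491514776469 58.482545614242554 [-4.87542395  0.98020571  3.21212947]
```

View pics/s7.png

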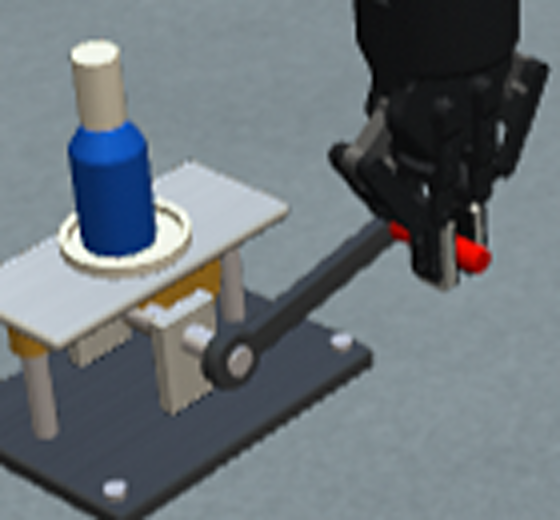

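The pads pinch the red bar's free length (crop 450,250), clear of the arm, and the bottle is still upright. I'll swing it along the arc.

Emit:
send_rows(xyz=[[0.003, -0.001, 0.015], [0.008, -0.002, 0.0295], [0.014, -0.0035, 0.0435], [0.0215, -0.0055, 0.057], [0.03, -0.008, 0.0695], [0.0395, -0.0105, 0.081], [0.0505, -0.0135, 0.0915]], turn=[[0, 0, 0], [0, 0, 0], [0, 0, 0], [0, 0, 0], [0, 0, 0], [0, 0, 0], [0, 0, 0]], gripper=[0, 0, 0, 0, 0, 0, 0])

```text
time: 13.5
eef_pos: [0.5584, -0.0826, 0.1094]
ee_rot: [-178.8, 0.1, 74.8]
wrist_force: [-15.7, 5.2, 8.6]
finger_gap: 0.142
grip_force: 58.4
```

Emit:
send_rows(xyz=[[0, 0, 0], [0, 0, 0], [0, 0, 0]], turn=[[0, 0, 0], [0, 0, 0], [0, 0, 0]], gripper=[0, 0, 0])

```text
time: 13.8
eef_pos: [0.5589, -0.0827, 0.1099]
ee_rot: [-179.0, 0.1, 74.7]
wrist_force: [-14.7, 5.1, 9.2]
finger_gap: 0.135
grip_force: 58.7
```

Emit:
send_rows(xyz=[[0.012, -0.003, 0.009], [0.0245, -0.0065, 0.017], [0.0375, -0.01, 0.024], [0.0515, -0.014, 0.029], [0.066, -0.0175, 0.033], [0.0805, -0.0215, 0.035], [0.0955, -0.0255, 0.036], [0.0955, -0.0255, 0.036]], turn=[[0, 0, 0], [0, 0, 0], [0, 0, 0], [0, 0, 0], [0, 0, 0], [0, 0, 0], [0, 0, 0], [0, 0, 0]], gripper=[0, 0, 0, 0, 0, 0, 0, 0])

```text
time: 14.6
eef_pos: [0.6403, -0.1034, 0.139]
ee_rot: [179.8, -0.2, 74.7]
wrist_force: [-2.0, 2.9, 4.9]
finger_gap: 0.139
grip_force: 64.7
```

```bash
cat > chk.py <<'E'
from rig import arm
import cv2
from h import *
for c in("scene","top"):
    im=arm.read_camera(c);o=arm.get_obs()
    if c=="scene":print(o['time'],o['eef_pos'],o['ee_rot'],o['finger_gap'],o['grip_force'],o['wrist_force'])
    W=cloud(im);hsv=cv2.cvtColor(im['color'],cv2.COLOR_BGR2HSV);x,y,z=np.moveaxis(W,-1,0);ok=im['depth']>0
    a=np.radians(-14.9);lx=(x-.6123)*np.cos(a)+(y+.2006)*np.sin(a);ly=-(x-.6123)*np.sin(a)+(y+.2006)*np.cos(a)
    m=ok&(hsv[...,1]>150)&((hsv[...,0]<8)|(hsv[...,0]>172))&(z>.03)&(abs(lx)<.15)&(ly>.04)&(ly<.14)
    print(c,'red',m.sum(),[np.percentile(v[m],[2,50,98]).round(4) for v in(lx,ly,z)] if m.any() else '')
    m=ok&(ly>.05)&(ly<.075)&(z>.09)&(z<.15)&(abs(lx)<.05)&(im['color'].max(-1)<110)
    if m.sum()>10:print(' arm',m.sum(),'lx lo/mid/hi at bins',[(zz,np.percentile(lx[m&(abs(z-zz)<.01)],[5,50,95]).round(4)) for zz in(.1,.12,.14) if (m&(abs(z-zz)<.01)).sum()>3])
    m=ok&(abs(lx)<.07)&(abs(lx)>.035)&(abs(ly)<.03)&(z>.07)&(z<.13)&(hsv[...,1]<60);print(' stage z',np.percentile(z[m],[10,50,90]).round(4) if m.any() else '')
    m=ok&(hsv[...,1]>150)&(abs(hsv[...,0].astype(int)-110)<15)&(abs(lx)<.05)&(abs(ly)<.05)&(z>.08);print(' blue z',m.sum(),np.percentile(z[m],[1,99]).round(4) if m.any() else '')
    cv2.imwrite(f'pics/chk_{c}.png',cv2.resize(im['color'][130:290,150:310],None,fx=3.7,fy=3.7,interpolation=cv2.INTER_CUBIC))
E
python3 chk.py
```

```text
14.65 [ 0.64029202 -0.10336684  0.13902372] [ 1.79772583e+02 -1.48594895e-01  7.47063969e+01] 0.13545332272635388 64.77622389793396 [-1.08956918  2.79882195  5.64574381]
scene red 4819 [array([-0.06  ,  0.0262,  0.0484]), array([0.0764, 0.1147, 0.138 ]), array([0.1696, 0.4437, 0.4971])]
 arm 241 lx lo/mid/hi at bins [(0.1, array([-0.007 ,  0.003 ,  0.0094])), (0.12, array([-0.0056,  0.0031,  0.0097])), (0.14, array([-0.0018,  0.006 ,  0.0104]))]
 stage z [0.1018 0.1036 0.1051]
 blue z 585 [0.1093 0.1698]
top red 16048 [array([-0.1444, -0.0734,  0.0321]), array([0.0546, 0.0865, 0.1325]), array([0.4493, 0.5406, 0.5914])]
 stage z [0.1013 0.1027 0.1042]
 blue z 0
```

View pics/chk_scene.png

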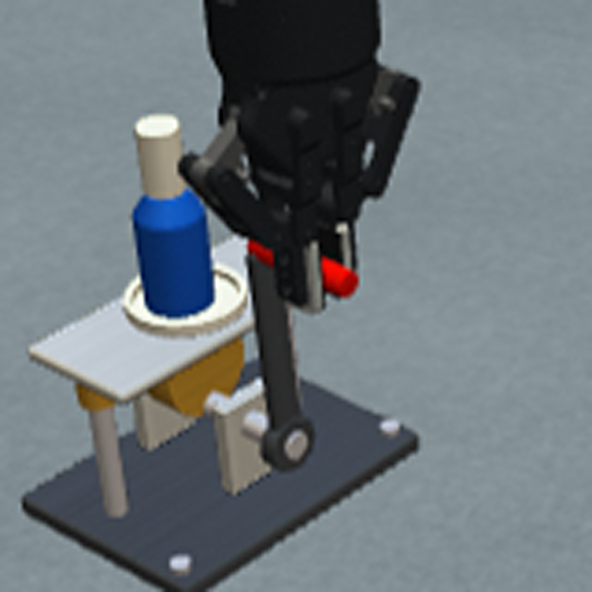

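Run:
```python
from rig import arm
import cv2
from h import *
im=arm.read_camera('scene');W=cloud(im);x,y,z=np.moveaxis(W,-1,0);hsv=cv2.cvtColor(im['color'],cv2.COLOR_BGR2HSV)
a=np.radians(-14.9);lx=(x-.6123)*np.cos(a)+(y+.2006)*np.sin(a);ly=-(x-.6123)*np.sin(a)+(y+.2006)*np.cos(a)
# front face of lever arm (ly ~ .069), fit its midline against z
f=(im['depth']>0)&(abs(ly-.069)<.004)&(z>.02)&(z<.155)&(abs(lx)<.04)&(hsv[...,2]<110)
for zz in np.arange(.03,.155,.01):
    s=f&(abs(z-zz)<.005)
    if s.sum()>5:print(zz.round(3),s.sum(),lx[s].min().round(4),lx[s].max().round(4),((lx[s].min()+lx[s].max())/2).round(4))
r=(im['depth']>0)&(hsv[...,1]>150)&((hsv[...,0]<8)|(hsv[...,0]>172))&(z>.1)&(z<.19)&(abs(lx)<.03)&(ly>.05)&(ly<.13)
print('red',r.sum(),[(np.percentile(v[r],[3,50,97])).round(4) for v in(lx,ly,z)])
```

```text
0.04 35 -0.0153 0.0116 -0.0018
0.05 39 -0.0173 0.0136 -0.0019
0.06 42 -0.0105 0.0125 0.001
0.07 37 -0.0106 0.0083 -0.0012
0.08 38 -0.0098 0.0092 -0.0003
0.09 39 -0.01 0.0098 -0.0001
0.1 34 -0.009 0.0102 0.0006
0.11 40 -0.0087 0.01 0.0006
0.12 38 -0.0064 0.011 0.0023
0.13 38 -0.0073 0.0114 0.0021
0.14 33 -0.0025 0.0118 0.0046
0.15 29 -0.0003 0.0112 0.0054
red 105 [array([-0.0062,  0.0051,  0.0089]), array([0.0652, 0.1147, 0.1235]), array([0.1591, 0.1661, 0.1701])]
```

The lever is almost upright, with the bar pinched (crop 330,270) and the stage about 18 mm up; the bottle still stands in the saucer. The arm's edges lean about +0.05 rad past the top, so I'll bring it back about 5 mm.

Emit:
send_rows(xyz=[[-0.003, 0.001, 0], [-0.006, 0.0015, 0], [-0.006, 0.0015, 0], [-0.006, 0.0015, 0]], turn=[[0, 0, 0], [0, 0, 0], [0, 0, 0], [0, 0, 0]], gripper=[0, 0, 0, 0])

```text
time: 15.15
eef_pos: [0.6365, -0.1024, 0.1391]
ee_rot: [179.6, -0.2, 74.7]
wrist_force: [0.5, 2.7, 6.9]
finger_gap: 0.138
grip_force: 64.8
```

Run:
```python
from rig import arm
import cv2
from h import *
o=arm.get_obs();print(o['time'],o['eef_pos'],o['finger_gap'],o['grip_force'],o['wrist_force'])
E_=[]
for k in range(4):
    im=arm.read_camera('scene');W=cloud(im);x,y,z=np.moveaxis(W,-1,0);hsv=cv2.cvtColor(im['color'],cv2.COLOR_BGR2HSV)
    a=np.radians(-14.9);lx=(x-.6123)*np.cos(a)+(y+.2006)*np.sin(a);ly=-(x-.6123)*np.sin(a)+(y+.2006)*np.cos(a)
    f=(im['depth']>0)&(abs(ly-.069)<.004)&(z>.02)&(z<.155)&(abs(lx)<.04)&(hsv[...,2]<110)
    L=[(zz,lx[s].min(),lx[s].max()) for zz in np.arange(.07,.135,.01) for s in [f&(abs(z-zz)<.005)]]
    L=np.array(L);E_.append([np.polyfit(L[:,0],L[:,1],1)[0],np.polyfit(L[:,0],L[:,2],1)[0]])
print(np.round(E_,3),np.mean(E_)); print(arm.get_obs()['eef_pos'])
s=(im['depth']>0)&(hsv[...,1]>150)&(abs(hsv[...,0].astype(int)-110)<15)&(abs(lx)<.05)&(abs(ly)<.05)&(z>.08);print('blue',s.sum(),np.percentile(z[s],[1,99]).round(4))
```

```text
15.15 [ 0.6365166  -0.1024065   0.13905966] 0.13786826199949734 64.81564164161682 [0.54610197 2.65383737 6.85078731]
[[-0.008  0.007]
 [-0.047 -0.012]
 [-0.02   0.006]
 [-0.039 -0.014]] -0.0156910565864629
[ 0.63652455 -0.10242368  0.13906384]
blue 587 [0.1095 0.1695]
```

```bash
python3 -c "
from rig import arm
print(arm.sign_off())"
```

```text
the job is handed in; nothing more can be done
None
```

The blue bottle is standing upright in the saucer and has been let go; I handed in with the gripper holding the lever at straight up (within about 0.02 rad by the camera), the stage about 18 mm higher, after about 15 s of the 48 s.

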